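# Set the stop of a graduating punch by counted clicks and prick the plate

### The arm

A 6-joint arm with a two-finger parallel gripper is mounted at the origin on the work surface. World frame = base frame: x ahead of the robot, y to its left, z up, the work surface at z = 0. Lengths are in m, angles in rad, forces in N, time in s.
With the tool pointing down it reaches from about 0.35 to 0.775 m from the base axis. Payload 5.5 kg.
Tool frame: the origin (TCP) lies where the fingers leave the gripper's body, on its centre line; the fingertips stand 73 mm ahead of it and the grasp point (between the pads) lies 54 mm ahead of it; z points along the fingers, y is the direction in which the jaws open and shut (so a half turn about z gives the same grasp; the last joint's range is limited). The gripper opens to 85 mm and grips with 20 to 120 N. Pads are 22 mm wide; open, the fingers measure 114 mm over their backs; the gripper's body (76 mm by 85 mm) begins 54 mm behind the grasp point. The pads swing forward as they close: fully open they stand 13 mm farther back than shut.
Start: joints at [1.196, 0.313, 0.046, 1.304, 0, 1.431], TCP at [0.134, 0.559, 0.304] pointing down, gripper open.
Joint ranges: [-2.76, 2.76], [-0.86, 1.69], [-1.03, 1.26], [-2.2, 2.34], [-1.47, 1.5], [-3.14, 3.14]. Speed limits (rad/s): [2.57, 2.57, 3.14, 3.14, 3.14, 3.14].

### API

Orientations are given as a unit quaternion [w, x, y, z].
In Python, from workcell import env, read_camera, job, cut_out gives the robot as it stands.
- The arm moves only by the tool servo_tool, never from a script. Its argument "deltas" is a list of rows, each an object of numbers: "dx", "dy", "dz": the shift along the world's x, y, z in mm; "rx", "ry", "rz": the turn, a rotation vector about the world's x, y, z in rad; "fingers": the closure, from -1 (fully open) to 1 (shut). A call has 1 to 8 rows; each row shifts and turns the commanded pose from where the row before left it; what a row does not reach is not made up. A row lasts 1/10 s, in which the tool goes at most 50 mm and 8.59 degrees, less where a joint would pass 70% of its speed; a pose out of reach is approached as far as the arm can. A call is refused whole if a number of a shift passes 50 or a number of a turn 0.15, either way. A call with a gripper value outside its range is refused whole. The fingers move at their own pace and stop on an object; "newtons" is the grip in N (left out, the last holds). Time passes only in rows, so rows that do not move let the fingers close. It gives the time, the measured TCP pose, the force and the opening at its end, in the units of the state.
- env.get_state(): the state, without advancing time (a new reading comes with each control period).
- read_camera(name): name is "side" or "top"; returns a dict with "img" (384x512x3 uint8, red, green, blue), "intrinsics" (3x3 intrinsics, pixels), "k1" (the pictures are not rectified: a ray, as slopes to the right and down, at radius r is drawn at 1 + k1 r^2 times it, then the intrinsics apply), "extrinsics" (4x4, takes a point from camera to world coordinates). Camera axes: x right, y down, z forward; pixel columns grow to the right and rows downward; lengths in m; the calibration is good to about 2 mm. A picture is of the moment at which its call begins. There is no depth.
- job.hand_in(): hands the job in, once; it reports no verdict.
Trained networks look in the newest picture that a camera, given by its name, has taken for a name from the list of things; names that differ only in an ending like _2 or _b are one class to them, and where a whole thing is asked for, a point or a joint stands for the part that bears it (a point fixed in the world has none). Each returns a list of dicts, best first, with "confidence" (0 to 1); they miss things now and then, are a little off and sometimes report something else, mostly with a low value. They report only what shows in the picture. A call takes as long as a camera call.
- cut_out(target, camera): "region" (384x512 bool, what is visible of it) and "extent" ([left, top, right, bottom] in pixels, round what is visible of it).
The state is a dict: "clock": time; "joint_pos": joint angles; "qvel": joint speeds; "tau": joint torques, N m; "tcp_pos": TCP position; "orientation": TCP orientation; "wrist_force": force on the tool from outside, world axes, zero at the start; "ft_torque": the same for the moment, N m; "finger_gap": finger opening in m.
Only numpy, scipy, OpenCV 4.12 (cv2) and the standard library are available. Lean on these libraries where they do the work, as an engineer would, in place of code of your own. Each camera call takes 0.05 s, during which the arm holds its last target. There are 200 camera calls.

### The job

On the violin maker's graduating punch, push the upright thumb lever round towards the second long mark of its quadrant (notch 5, five on from the first long mark), clicking one notch at a time and pausing in each, without forcing it or running past that mark. Only then press the plunger's wooden cap down onto its stop, firmly but without ramming it, keep it down for a moment so that the point pricks the plate, and let it rise again. Leave the plate and everything else on the bench where it is.

Things in the scene. Friction and masses are not known exactly. Their poses are not given: they have to be found in the camera images.
- punch: graduating punch, bolted down: wooden base 200 x 360 x 24 mm; iron column at its +y end, 164 mm from the plunger, 136 mm high; iron arm 30 mm wide from it to a round head (diameter 68, top at 126 mm). Origin on the bench straight under the plunger's axis; z up; y from plunger to column; the lever and its quadrant are on the -x side, which faces the robot at zero yaw
- thumb_lever: dark steel thumb lever: a flat bar from the plunger's axis, 136 to 143 mm above the bench, ending in an upright tab 14 mm (along the lever) x 8 mm (across: the pushed sides) x 36 mm high (136 to 172 mm above the bench) with a small pointer over the marks. Origin in the tab's middle, 50 mm from the axis, 154 mm up; x outward along the lever, z up, y the way it is to be pushed
- press_cap: the plunger's wooden mushroom cap, diameter 32 mm, in the middle of the punch's head. Origin in the middle of its slightly domed top, 196 mm above the bench when up; pressed straight down. More than 20 N on it is ramming
- index (a joint): angle of thumb lever and stop collar about the plunger's axis, rad, growing counter-clockwise seen from above: 0 in notch 0 (first long mark), +0.14 per notch, 0.70 in notch 5 (second long mark), 0.98 in the last, notch 7. Starts in notch 0, 1 or 2. In notch n the lever points along 2.652 + 0.14 n rad counter-clockwise from the punch's x axis
- plunger (a joint): how far the plunger is pressed down, m: 0 when up; it springs back by itself. About 3 N starts it down, about 7 N holds it at 11 mm. The stepped stop collar under it turns with the lever and stops it rigidly at 6 mm in notch 0 and 1 mm lower for each further notch: at 11 mm in notch 5
- top_plate: the rough spruce violin top plate, 356 x 207 x 6 mm, loose on the anvil and four cork rests of the punch under the plunger, its top at height 76 mm. Origin at its middle, on its underside; x lengthwise. To be left alone
- pencil: a pencil, 130 x 8 mm, lying on the lower half of the plate. To be left alone
- finger_plane: a brass finger plane, 46 x 20 x 18 mm, on the bench beside the punch. To be left alone
- sanding_block: a cork sanding block, 75 x 45 x 26 mm, on the bench beside the punch. To be left alone
- bridge_blank: a maple bridge blank, 42 x 33 x 5 mm, flat on the bench beside the punch. To be left alone
- gouge_a: a gouge 240 mm long with a wooden handle, lying on the bench to the right. To be left alone
- gouge_b: a gouge 220 mm long with a wooden handle, lying on the bench to the left. To be left alone
- glue_jar: an amber jar, 60 mm across, 85 mm high, on the bench to the right. To be left alone
- long_mark (a point): the second long mark (notch 5), a dark line on the quadrant: a flat aluminium fan on the punch, 30 to 80 mm from the plunger's axis, its top 124 mm above the bench, with eight marks 0.14 rad (8.0 degrees) apart, one per notch 0 to 7; marks 0 and 5 are 18 mm long, the others 9 mm. The point lies on the mark, 70 mm from the plunger's axis
- detent_block (a point): top middle of the spring detent's block, 66 mm from the plunger's axis along the punch's +x. It holds the lever in each notch: about 4 N on the tab start it out, the force falls to nothing half-way to the next notch (about 3.5 mm on at the tab), then the lever springs ahead of the finger into that notch with a click (7 mm from notch to notch). Over 15 N on the lever is forcing it

How it is judged:
On the way, in this order (a step that is already met when the one before it is completed fails the run):
1. the lever has clicked into notch 3 and rests in it (value of joint index between 0.39 and 0.45 rad), for 0.2 s.
2. the lever has clicked into notch 4 and rests in it (value of joint index between 0.53 and 0.59 rad), for 0.2 s.
3. the lever has clicked into notch 5, the second long mark, and rests in it (value of joint index between 0.67 and 0.73 rad), for 0.2 s.
4. the cap is pressed down onto the stop of notch 5 and kept there for 0.2 s (all of step 3 and value of joint plunger above 0.0104 m), for 0.2 s.
At the end, for the whole second after the job is handed in: The lever rests in notch 5 (0.70 rad, within 0.03), the plunger is up again (within 1 mm), and the plate lies at rest within 6 mm of where it was (all of step 3 and value of joint plunger below 0.001 m and distance of top_plate from where it was at the start of the episode below 0.006 m and linear speed of top_plate below 0.01 m/s); the robot touches nothing.
It fails at once if the lever is forced: more than 15 N on it (contact force between any of the fingers, the arm and thumb_lever above 15 N).
It fails at once if the lever runs past notch 5 towards notch 6 (value of joint index above 0.78 rad).
It fails at once if the cap is rammed: more than 20 N on it (contact force between any of the fingers, the arm and press_cap above 20 N).
It fails at once if the cap is pressed (more than 3 mm) before the stop is set (value of joint plunger above 0.003 m and value of joint index below 0.64 rad).
It fails at once if the plate is pushed out of place (more than 8 mm) or another thing on the bench is moved by more than 20 mm (distance of top_plate from where it was at the start of the episode above 0.008 m or distance of any of pencil, finger_plane, sanding_block, bridge_blank, gouge_a, gouge_b, glue_jar from where it was at the start of the episode above 0.02 m).
It also fails if it takes over 58 s, if anything falls off the work surface, if the arm or the gripper's body presses on something with over 40 N, if the wrist force passes 120 N, or if a joint passes its speed limit or range.

## Working session

There is one attempt and no reset: what is moved stays moved. The work goes in short steps, Python scripts to look and compute and a tool call to move; the robot and the scene stay as the last step left them, time stands still between calls to the robot, and variables do not carry over. Pictures are saved under pics/ and viewed, about 8 in all and at most 12, crops included, and the job is handed in when it is done.

Besides the shell and the picture viewer there is one more tool, called after ">>>" in YAML: its name, and indented under it one key for each argument. servo_tool: Moves the arm, as the interface text tells. Its arguments: {"type":"object","properties":{"deltas":{"type":"array"},"newtons":{"type":"number"}},"required":["deltas"]}

```bash
mkdir -p pics; ls
cat > h.py <<'E'
import numpy as np, cv2
from workcell import env, read_camera, job, cut_out
def px2ray(c,u,v):
    K=np.array(c["intrinsics"]);k1=c["k1"];E=np.array(c["extrinsics"])
    p=np.array([(u-K[0,2])/K[0,0],(v-K[1,2])/K[1,1]]);q=p.copy()
    for _ in range(20): q=p/(1+k1*(q@q))
    return E[:3,3],E[:3,:3]@np.array([q[0],q[1],1])
def at_z(c,u,v,z):
    o,d=px2ray(c,u,v); return o+d*(z-o[2])/d[2]
def proj(c,P):
    E=np.array(c["extrinsics"]);K=np.array(c["intrinsics"])
    q=E[:3,:3].T@(np.array(P)-E[:3,3]);s=q[:2]/q[2];s=s*(1+c["k1"]*(s@s))
    return s[0]*K[0,0]+K[0,2],s[1]*K[1,1]+K[1,2]
E
python3 - <<'E'
from h import *
for n in("top","side"):
    c=read_camera(n);cv2.imwrite(f"pics/{n}0.png",cv2.resize(c["img"][:,:,::-1],(800,600),interpolation=cv2.INTER_CUBIC))
    print(n,np.round(c["extrinsics"],3).tolist(),np.round(c["intrinsics"],1).tolist(),c["k1"])
    for t in("punch","thumb_lever","press_cap","top_plate","long_mark","detent_block"):
        for r in cut_out(t,n)[:2]:
            ys,xs=np.nonzero(r["region"]);print(t,round(r["confidence"],2),np.round(r["extent"],1),xs.mean().round(1),ys.mean().round(1),len(xs))
s=env.get_state();print(s)
E
```

```text
pics
top [[0.023, -0.992, 0.121, 0.442], [-1.0, -0.02, 0.023, -0.007], [-0.021, -0.121, -0.992, 1.155], [0.0, 0.0, 0.0, 1.0]] [[358.9, 0.0, 264.6], [0.0, 358.9, 192.5], [0.0, 0.0, 1.0]] -0.04468874161143632
punch 0.92 [208.2 162.8 333.2 252.3] 260.5 209.0 4803
thumb_lever 0.74 [277.8 185.2 307.3 214.9] 292.7 199.2 512
press_cap 0.67 [287.7 193.2 298.  199.2] 294.7 195.1 91
top_plate 0.63 [253.  141.6 333.7 258. ] 291.1 203.9 4993
long_mark 0.93 [209.2 165.3 335.4 253.5] 261.4 209.0 5012
side [[0.708, -0.399, 0.583, -0.089], [-0.706, -0.377, 0.599, -0.67], [-0.019, -0.836, -0.548, 0.77], [0.0, 0.0, 0.0, 1.0]] [[405.5, 0.0, 262.9], [0.0, 405.5, 194.1], [0.0, 0.0, 1.0]] 0.019296032538886176
punch 0.8 [186.1 188.4 325.5 286. ] 254.3 228.5 4817
punch 0.73 [271.8 189.6 285.1 207.8] 277.5 198.6 102
thumb_lever 0.61 [258.2 200.5 294.9 221.6] 276.3 213.0 535
thumb_lever 0.56 [313.4 283.1 331.4 298.3] 321.6 291.7 182
press_cap 0.63 [275.3 188.7 285.  204.5] 278.1 197.1 78
press_cap 0.55 [323.5 259.  338.3 274.9] 330.4 266.1 140
top_plate 0.64 [223.4 193.3 321.6 276.6] 270.5 241.4 3615
long_mark 0.91 [183.3 190.2 327.4 287.4] 255.2 228.7 4809
detent_block 0.9 [183.5 192.7 325.7 287.5] 255.1 228.7 4781
{'clock': 0.7, 'joint_pos': array([ 1.19637941e+00,  3.13159328e-01,  4.61174335e-02,  1.30363705e+00,
       -2.37276104e-06,  1.43116815e+00]), 'qvel': array([ 1.33939111e-03,  6.47123797e-05, -5.28916404e-04,  1.11115789e-03,
       -4.02413378e-04,  8.13756726e-04]), 'tau': array([-8.46691782e-04, -4.80292368e+01,  2.98747480e+01, -2.22248673e-04,
       -2.25762319e-04,  4.94826750e-06]), 'tcp_pos': array([0.13380134, 0.55924108, 0.30395348]), 'orientation': array([1.60665542e-05, 1.17124910e-01, 9.93117189e-01, 5.64606250e-05]), 'wrist_force': array([0.24772562, 0.01899295, 1.19636135]), 'ft_torque': array([0.00525445, 0.01229306, 0.03067291]), 'finger_gap': 0.08559253418658215}
```

Run:
```python
from h import *
t=read_camera("top")["img"][125:275,195:395,::-1];s=read_camera("side")["img"][165:315,170:370,::-1]
cv2.imwrite("pics/t1.png",cv2.resize(t,(800,600),interpolation=cv2.INTER_CUBIC))
cv2.imwrite("pics/s1.png",cv2.resize(s,(800,600),interpolation=cv2.INTER_CUBIC))
```

```text
(no output)
```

View pics/t1.png

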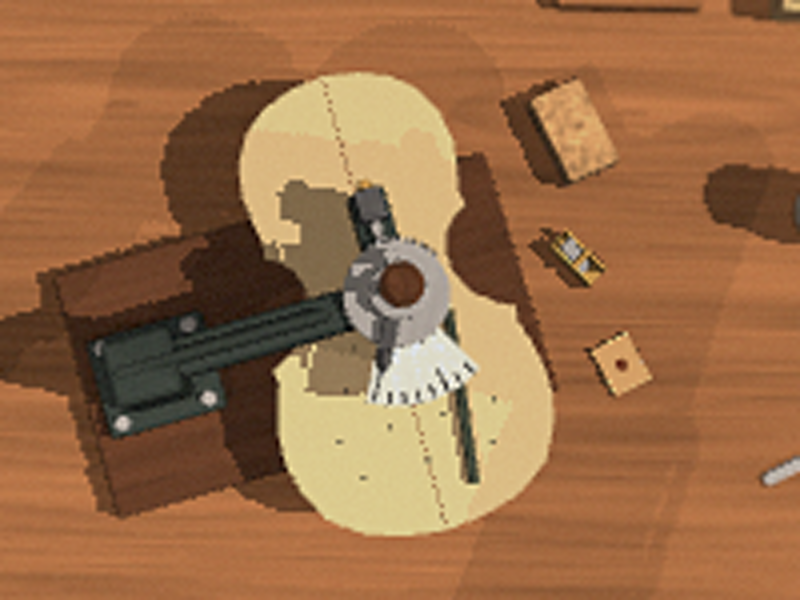

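View pics/s1.png

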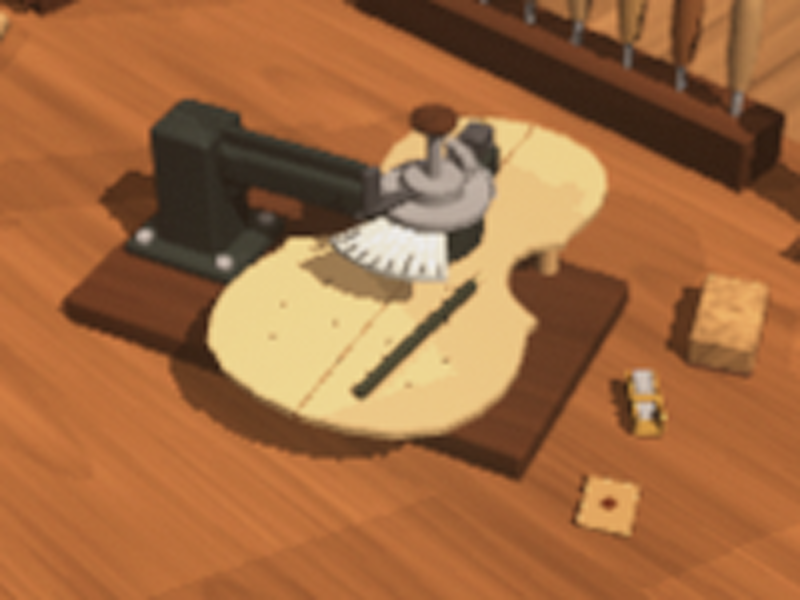

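View pics/side0.png

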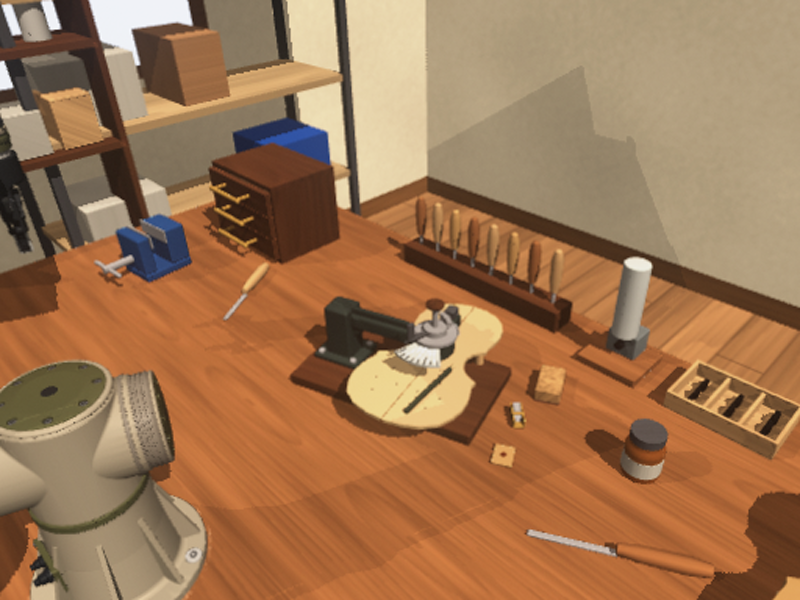

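Run:
```python
from h import *
c=read_camera("top");s=read_camera("side")
cv2.imwrite("pics/t2.png",cv2.resize(c["img"][170:245,215:315,::-1],(800,600),interpolation=cv2.INTER_LANCZOS4))
# first estimates
P=lambda u,v,z:at_z(c,195+u/4,125+v/4,z)
S=lambda u,v,z:at_z(s,170+u/4,165+v/4,z)
cap=P(402,285,.196);print("cap",cap,S(433,117,.196))
print("det",P(370,200,.14), "fan mid",P(424,390,.124))
for q in[(98,340),(118,436)]:print("basecol",P(*q,.024))
b=[P(40,275,.024),P(120,517,.024),P(555,388,.024),P(483,155,.024)]
for q in b:print(q, np.linalg.norm(q-b[0]))
print("base edge angle",np.arctan2(*(b[1]-b[0])[[1,0]]),np.arctan2(*(b[2]-b[1])[[1,0]]))
d=S(65,305,.024),S(520,470,.024);print("side",d,np.linalg.norm(d[1]-d[0]))
```

```text
cap [ 0.55090294 -0.06815927  0.196     ] [ 0.5487622  -0.07228194  0.196     ]
det [ 0.61797515 -0.04805987  0.14      ] fan mid [ 0.48380676 -0.08941702  0.124     ]
basecol [0.52154504 0.16059778 0.024     ]
basecol [0.44640702 0.14200095 0.024     ]
[0.57237676 0.20900039 0.024     ] 0.0
[0.38357982 0.13821886 0.024     ] 0.2016291406046118
[ 0.49155544 -0.19999951  0.024     ] 0.4169088689546709
[ 0.67633744 -0.14249813  0.024     ] 0.3665501826391478
base edge angle -2.7829024239389266 -1.2617754368196155
side (array([0.38023187, 0.1303593 , 0.024     ]), array([ 0.48318904, -0.20915966,  0.024     ])) 0.354786275928099
```

View pics/t2.png

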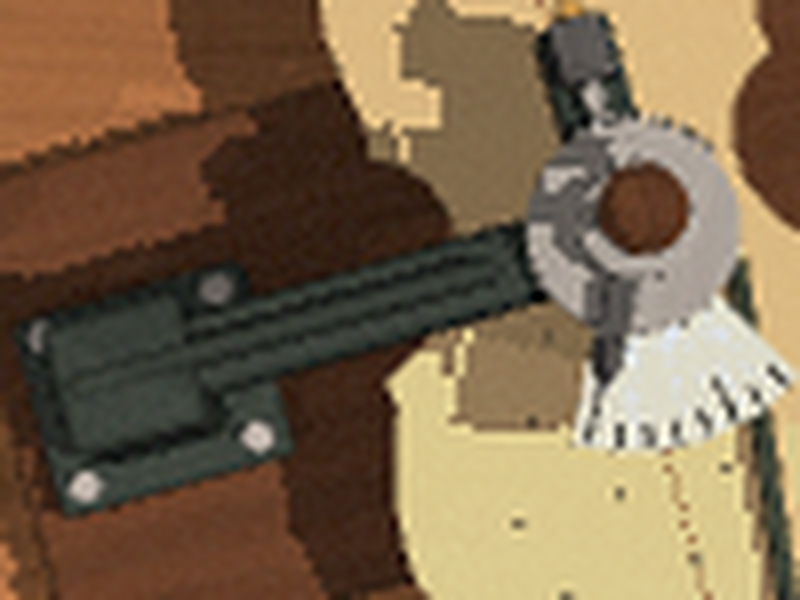

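```bash
cat > fit.py <<'E'
from h import *
from scipy.optimize import least_squares
c=read_camera("top");s=read_camera("side")
T=lambda u,v:(215+u/8-.0,170+v/8)
obs=[(c,(0,0,.196),T(644,208))]
for n,q in enumerate([(588,432),(620,435),(650,433),(680,425),(706,412),None,(755,385),(782,372)]):
    if q: a=2.652+.14*n; obs.append((c,(.0755*np.cos(a),.0755*np.sin(a),.124),T(*q)))
obs.append((c,(0,.164,.136),T(122,378)))
obs.append((s,(0,0,.196),(170+433/4,165+115/4)))
def w(p,P):
    x,y,z=P;k,m=np.cos(p[2]),np.sin(p[2]);return np.array([p[0]+k*x-m*y,p[1]+m*x+k*y,z])
f=lambda p:np.concatenate([np.subtract(proj(cc,w(p,P)),q) for cc,P,q in obs])
r=least_squares(f,[.55,-.07,.3],loss="soft_l1");p=r.x
print("pose",p.round(4));print(f(p).reshape(-1,2).round(1).tolist())
def lever(n):
    a=2.652+.14*n; return (.05*np.cos(a),.05*np.sin(a))
for nm,cc in(("top",c),("side",s)):
    L=cut_out("thumb_lever",nm)[0];ys,xs=np.nonzero(L["region"])
    for n in(0,1,2):
        print(nm,n,"tabtop",np.round(proj(cc,w(p,lever(n)+(.172,))),1),"mid",np.round(proj(cc,w(p,lever(n)+(.154,))),1))
    img=cc["img"][:,:,::-1].copy();img=cv2.resize(img,None,fx=8,fy=8,interpolation=cv2.INTER_CUBIC)
    for n in(0,1,2):
        for z,col in((.172,(0,0,255)),(.140,(255,0,0))):
            u,v=proj(cc,w(p,lever(n)+(z,)));cv2.circle(img,(int(u*8+4),int(v*8+4)),3,col,-1)
    x0,y0=(255,170) if nm=="top" else (245,185)
    cv2.imwrite(f"pics/{nm}3.png",img[y0*8:y0*8+480,x0*8:x0*8+400])
a=cv2.imread("pics/top3.png");b=cv2.imread("pics/side3.png");cv2.imwrite("pics/both3.png",np.hstack([a,b]))
np.save("pose.npy",p)
E
python3 fit.py
```

```text
pose [ 0.5533 -0.0651  0.3554]
[[-1.1, -0.7], [0.4, 0.1], [0.1, 0.0], [0.1, 0.1], [-0.1, 0.4], [0.2, 0.8], [0.3, 0.3], [-0.4, -0.6], [8.4, -0.7], [-0.8, -1.2]]
top 0 tabtop [291.2 214.3] mid [290.8 214.7]
top 1 tabtop [293.7 214.5] mid [293.3 214.9]
top 2 tabtop [296.3 214.4] mid [295.8 214.7]
side 0 tabtop [262.3 207. ] mid [262.4 212.7]
side 1 tabtop [264.1 208.2] mid [264.2 213.9]
side 2 tabtop [266.2 209.2] mid [266.3 214.9]
```

View pics/both3.png

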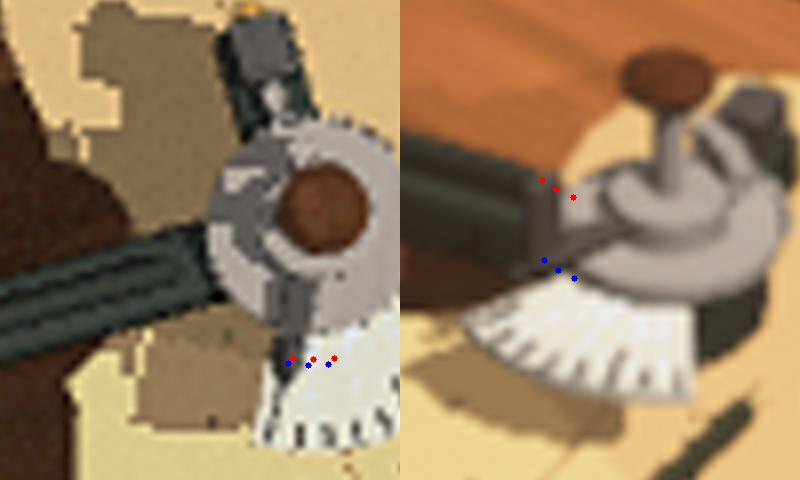

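```bash
python3 - <<'E'
import re
t=open("fit.py").read()
t=t.replace("obs.append((c,(0,.164,.136),T(122,378)))\n","").replace('def w(p','B=[(40,275,-.1),(120,517,-.1),(555,388,.1),(483,155,.1)]\ndef w(p',1)
# base: long sides give yaw: edge points
t=t.replace("for cc,P,q in obs])","for cc,P,q in obs]+[bx(p)])")
t=t.replace("f=lambda","""def bx(p):
    o=[]
    for (u,v,_),X in zip(B,(.1,-.1,-.1,.1)):
        q=at_z(c,195+u/4,125+v/4,.024)-[p[0],p[1],0];o.append((np.cos(p[2])*q[0]+np.sin(p[2])*q[1]-X)*350)
    return np.array(o)
f=lambda""",1)
open("fit.py","w").write(t)
E
python3 fit.py; python3 -c "
import numpy as np
p=np.load('pose.npy')
for n in range(6):
    a=2.652+.14*n+p[2];print(n,(p[:2]+.05*np.array([np.cos(a),np.sin(a)])).round(4),round(a,3),'push',(-np.sin(a)).round(3),np.cos(a).round(3))"
```

```text
pose [ 0.5539 -0.0684  0.3043]
[[0.1, -0.9], [0.3, -0.3], [-0.1, -0.2], [-0.1, 0.0], [-0.2, 0.5], [0.1, 1.1], [0.4, 1.0], [-0.2, 0.2], [0.3, -0.9], [0.3, -0.2], [0.4, -1.9]]
top 0 tabtop [291.4 213.9] mid [291.1 214.3]
top 1 tabtop [294.  214.3] mid [293.6 214.7]
top 2 tabtop [296.5 214.2] mid [296.1 214.6]
side 0 tabtop [262.8 207. ] mid [262.9 212.7]
side 1 tabtop [264.5 208.2] mid [264.6 213.9]
side 2 tabtop [266.5 209.3] mid [266.6 215. ]
0 [ 0.5048 -0.0592] 2.956 push -0.184 -0.983
1 [ 0.504  -0.0661] 3.096 push -0.045 -0.999
2 [ 0.5041 -0.0731] 3.236 push 0.095 -0.996
3 [ 0.5053 -0.08  ] 3.376 push 0.233 -0.973
4 [ 0.5074 -0.0867] 3.516 push 0.366 -0.931
5 [ 0.5104 -0.093 ] 3.656 push 0.492 -0.87
```

>>> servo_tool:
  deltas:
    - {"dx": 23, "dy": -38, "fingers": 0}
    - {"dx": 23, "dy": -38}
    - {"dx": 23, "dy": -38}
    - {"dx": 23, "dy": -38}
    - {"dx": 23, "dy": -38}
    - {"dx": 23, "dy": -38}
    - {"dx": 23, "dy": -38}
    - {"dx": 23, "dy": -38}
  newtons: 40

```text
invalid input at $.deltas[0]: expected keys dx, dy, dz, rx, ry, rz, fingers
```

>>> servo_tool:
  deltas:
    - {"dx": 23, "dy": -38, "rz": 0.05}
    - {"dx": 23, "dy": -38}
    - {"dx": 23, "dy": -38}
    - {"dx": 23, "dy": -38}
    - {"dx": 23, "dy": -38}
    - {"dx": 23, "dy": -38}
    - {"dx": 23, "dy": -38}
    - {"dx": 0, "dy": 0}

```text
invalid input at $.deltas[0]: expected keys dx, dy, dz, rx, ry, rz, fingers
```

>>> servo_tool:
  deltas:
    - {"dx": 23, "dy": -38, "dz": 0, "rx": 0, "ry": 0, "rz": 0.05, "fingers": 0}
    - {"dx": 23, "dy": -38, "dz": 0, "rx": 0, "ry": 0, "rz": 0, "fingers": 0}
    - {"dx": 23, "dy": -38, "dz": 0, "rx": 0, "ry": 0, "rz": 0, "fingers": 0}
    - {"dx": 23, "dy": -38, "dz": 0, "rx": 0, "ry": 0, "rz": 0, "fingers": 0}
    - {"dx": 23, "dy": -38, "dz": 0, "rx": 0, "ry": 0, "rz": 0, "fingers": 0}
    - {"dx": 23, "dy": -38, "dz": 0, "rx": 0, "ry": 0, "rz": 0, "fingers": 0}
    - {"dx": 23, "dy": -38, "dz": 0, "rx": 0, "ry": 0, "rz": 0, "fingers": 0}
    - {"dx": 23, "dy": -38, "dz": 0, "rx": 0, "ry": 0, "rz": 0, "fingers": 0}
  newtons: 40

```text
clock: 2.1
tcp_pos: [0.3184, 0.2537, 0.3042]
orientation: [0.0, 0.092, 0.996, 0.0]
wrist_force: [1.3, 0.6, -0.4]
finger_gap: 0.0428
```

>>> servo_tool:
  deltas:
    - {"dx": 23, "dy": -38, "dz": 0, "rx": 0, "ry": 0, "rz": 0, "fingers": 0}
    - {"dx": 23, "dy": -38, "dz": 0, "rx": 0, "ry": 0, "rz": 0, "fingers": 0}
    - {"dx": 23, "dy": -38, "dz": 0, "rx": 0, "ry": 0, "rz": 0, "fingers": 0}
    - {"dx": 23, "dy": -38, "dz": 0, "rx": 0, "ry": 0, "rz": 0, "fingers": 0}
    - {"dx": 23, "dy": -38, "dz": 0, "rx": 0, "ry": 0, "rz": 0, "fingers": 0}
    - {"dx": 23, "dy": -38, "dz": 0, "rx": 0, "ry": 0, "rz": 0, "fingers": 0}
    - {"dx": 23, "dy": -38, "dz": 0, "rx": 0, "ry": 0, "rz": 0, "fingers": 0}
    - {"dx": 0, "dy": 0, "dz": 0, "rx": 0, "ry": 0, "rz": 0, "fingers": 0}

```text
clock: 2.9
tcp_pos: [0.4815, -0.0149, 0.3037]
orientation: [0.001, 0.095, 0.995, -0.001]
wrist_force: [-0.9, 1.5, -0.4]
finger_gap: 0.0427
```

>>> servo_tool:
  deltas:
    - {"dx": 11, "dy": -22, "dz": 0, "rx": 0, "ry": 0, "rz": 0, "fingers": 0}
    - {"dx": 11, "dy": -22, "dz": 0, "rx": 0, "ry": 0, "rz": 0, "fingers": 0}
    - {"dx": 0, "dy": 0, "dz": -20, "rx": 0, "ry": 0, "rz": 0, "fingers": 0}
    - {"dx": 0, "dy": 0, "dz": -20, "rx": 0, "ry": 0, "rz": 0, "fingers": 0}
    - {"dx": 0, "dy": 0, "dz": -15, "rx": 0, "ry": 0, "rz": 0, "fingers": 0}
    - {"dx": 0, "dy": 0, "dz": -14, "rx": 0, "ry": 0, "rz": 0, "fingers": 0}
    - {"dx": 0, "dy": 0, "dz": -14, "rx": 0, "ry": 0, "rz": 0, "fingers": 0}
    - {"dx": 0, "dy": 0, "dz": 0, "rx": 0, "ry": 0, "rz": 0, "fingers": 0}

```text
clock: 3.7
tcp_pos: [0.4993, -0.0538, 0.2192]
orientation: [-0.002, 0.092, 0.996, 0.0]
wrist_force: [-0.0, -0.2, 0.5]
finger_gap: 0.0424
```

Run:
```python
from h import *
s=read_camera("side")["img"][165:255,210:330,::-1]
cv2.imwrite("pics/s4.png",cv2.resize(s,(800,600),interpolation=cv2.INTER_CUBIC))
S=env.get_state();print({k:S[k] for k in("clock","tcp_pos","wrist_force","joint_pos")})
```

```text
{'clock': 3.75, 'tcp_pos': array([ 0.49994104, -0.05400446,  0.22034925]), 'wrist_force': array([-0.22054767,  0.92844961,  0.48805489]), 'joint_pos': array([-2.67496285e-01,  2.18737246e-01, -2.89996452e-01,  1.06423823e+00,
        2.60936536e-04, -8.32629043e-02])}
```

View pics/s4.png

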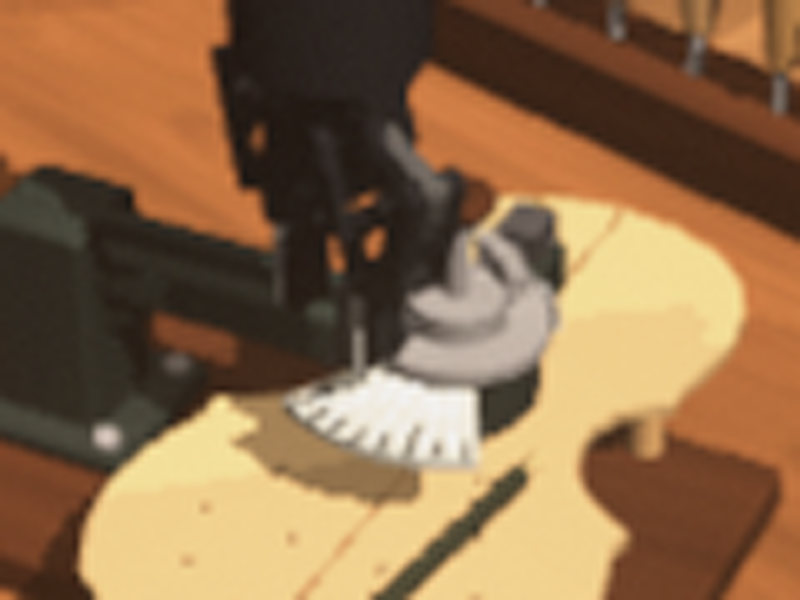

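>>> servo_tool:
  deltas:
    - {"dx": 0, "dy": -2.5, "dz": 0, "rx": 0, "ry": 0, "rz": 0, "fingers": 0}
    - {"dx": 0, "dy": -2.5, "dz": 0, "rx": 0, "ry": 0, "rz": 0, "fingers": 0}
    - {"dx": 0, "dy": -2.5, "dz": 0, "rx": 0, "ry": 0, "rz": 0, "fingers": 0}
    - {"dx": 0, "dy": -2.5, "dz": 0, "rx": 0, "ry": 0, "rz": 0, "fingers": 0}
    - {"dx": 0, "dy": -2.5, "dz": 0, "rx": 0, "ry": 0, "rz": 0, "fingers": 0}
    - {"dx": 0, "dy": -2.5, "dz": 0, "rx": 0, "ry": 0, "rz": 0, "fingers": 0}
    - {"dx": 0, "dy": 0, "dz": 0, "rx": 0, "ry": 0, "rz": 0, "fingers": 0}

```text
clock: 4.45
tcp_pos: [0.5008, -0.0701, 0.2209]
orientation: [0.0, 0.093, 0.996, 0.0]
wrist_force: [0.1, 0.7, -0.1]
finger_gap: 0.0426
```

>>> servo_tool:
  deltas:
    - {"dx": 0, "dy": -1, "dz": 0, "rx": 0, "ry": 0, "rz": 0, "fingers": 0}
    - {"dx": 0, "dy": 0, "dz": 0, "rx": 0, "ry": 0, "rz": 0, "fingers": 0}

```text
clock: 4.65
tcp_pos: [0.5007, -0.0708, 0.2209]
orientation: [-0.0, 0.092, 0.996, 0.0]
wrist_force: [0.0, 0.5, 0.6]
finger_gap: 0.0426
```

>>> servo_tool:
  deltas:
    - {"dx": 0, "dy": -1, "dz": 0, "rx": 0, "ry": 0, "rz": 0, "fingers": 0}
    - {"dx": 0, "dy": 0, "dz": 0, "rx": 0, "ry": 0, "rz": 0, "fingers": 0}

```text
clock: 4.85
tcp_pos: [0.5008, -0.0718, 0.2209]
orientation: [-0.0, 0.092, 0.996, 0.0]
wrist_force: [0.0, 0.7, 0.4]
finger_gap: 0.0428
```

>>> servo_tool:
  deltas:
    - {"dx": 0, "dy": -1, "dz": 0, "rx": 0, "ry": 0, "rz": 0, "fingers": 0}
    - {"dx": 0, "dy": 0, "dz": 0, "rx": 0, "ry": 0, "rz": 0, "fingers": 0}

```text
clock: 5.05
tcp_pos: [0.5008, -0.0728, 0.2209]
orientation: [0.0, 0.092, 0.996, 0.0]
wrist_force: [0.1, 0.2, -0.1]
finger_gap: 0.0428
```

>>> servo_tool:
  deltas:
    - {"dx": 0, "dy": -1, "dz": 0, "rx": 0, "ry": 0, "rz": 0, "fingers": 0}
    - {"dx": 0, "dy": 0, "dz": 0, "rx": 0, "ry": 0, "rz": 0, "fingers": 0}

```text
clock: 5.25
tcp_pos: [0.5008, -0.0738, 0.2209]
orientation: [0.0, 0.092, 0.996, 0.0]
wrist_force: [0.8, 1.0, -0.3]
finger_gap: 0.0429
```

>>> servo_tool:
  deltas:
    - {"dx": 0, "dy": -1, "dz": 0, "rx": 0, "ry": 0, "rz": 0, "fingers": 0}
    - {"dx": 0, "dy": 0, "dz": 0, "rx": 0, "ry": 0, "rz": 0, "fingers": 0}

```text
clock: 5.45
tcp_pos: [0.5007, -0.0745, 0.2209]
orientation: [-0.0, 0.092, 0.996, 0.0]
wrist_force: [-0.2, 2.2, -0.0]
finger_gap: 0.043
```

>>> servo_tool:
  deltas:
    - {"dx": 0, "dy": -1, "dz": 0, "rx": 0, "ry": 0, "rz": 0, "fingers": 0}
    - {"dx": 0, "dy": 0, "dz": 0, "rx": 0, "ry": 0, "rz": 0, "fingers": 0}

```text
clock: 5.65
tcp_pos: [0.5005, -0.0753, 0.2209]
orientation: [-0.0, 0.092, 0.996, 0.001]
wrist_force: [-1.5, 4.2, 1.1]
finger_gap: 0.0428
```

>>> servo_tool:
  deltas:
    - {"dx": 0, "dy": -1, "dz": 0, "rx": 0, "ry": 0, "rz": 0, "fingers": 0}
    - {"dx": 0, "dy": 0, "dz": 0, "rx": 0, "ry": 0, "rz": 0, "fingers": 0}

```text
clock: 5.85
tcp_pos: [0.5003, -0.0762, 0.2209]
orientation: [-0.0, 0.092, 0.996, 0.001]
wrist_force: [-2.6, 3.8, 2.4]
finger_gap: 0.0424
```

>>> servo_tool:
  deltas:
    - {"dx": 0, "dy": -1, "dz": 0, "rx": 0, "ry": 0, "rz": 0, "fingers": 0}
    - {"dx": 0, "dy": 0, "dz": 0, "rx": 0, "ry": 0, "rz": 0, "fingers": 0}

```text
clock: 6.05
tcp_pos: [0.5011, -0.0784, 0.221]
orientation: [0.0, 0.092, 0.996, -0.001]
wrist_force: [-0.7, -0.5, -0.6]
finger_gap: 0.0423
```

>>> servo_tool:
  deltas:
    - {"dx": 0.6, "dy": -2, "dz": 0, "rx": 0, "ry": 0, "rz": 0.14, "fingers": 0}
    - {"dx": 0, "dy": 0, "dz": 0, "rx": 0, "ry": 0, "rz": 0, "fingers": 0}
    - {"dx": 0.3, "dy": -1, "dz": 0, "rx": 0, "ry": 0, "rz": 0, "fingers": 0}
    - {"dx": 0.3, "dy": -1, "dz": 0, "rx": 0, "ry": 0, "rz": 0, "fingers": 0}
    - {"dx": 0.3, "dy": -1, "dz": 0, "rx": 0, "ry": 0, "rz": 0, "fingers": 0}

```text
clock: 6.55
tcp_pos: [0.5019, -0.0822, 0.2209]
orientation: [-0.0, 0.023, 1.0, 0.001]
wrist_force: [-2.4, 4.5, 2.6]
finger_gap: 0.0425
```

>>> servo_tool:
  deltas:
    - {"dx": 0.3, "dy": -1, "dz": 0, "rx": 0, "ry": 0, "rz": 0, "fingers": 0}
    - {"dx": 0, "dy": 0, "dz": 0, "rx": 0, "ry": 0, "rz": 0, "fingers": 0}

```text
clock: 6.75
tcp_pos: [0.502, -0.083, 0.2208]
orientation: [-0.001, 0.022, 1.0, 0.001]
wrist_force: [-2.6, 3.8, 2.3]
finger_gap: 0.0426
```

>>> servo_tool:
  deltas:
    - {"dx": 0.3, "dy": -1, "dz": 0, "rx": 0, "ry": 0, "rz": 0, "fingers": 0}
    - {"dx": 0, "dy": 0, "dz": 0, "rx": 0, "ry": 0, "rz": 0, "fingers": 0}
    - {"dx": 0, "dy": 0, "dz": 0, "rx": 0, "ry": 0, "rz": 0, "fingers": 0}

```text
clock: 7.05
tcp_pos: [0.5033, -0.0852, 0.221]
orientation: [0.0, 0.023, 1.0, -0.001]
wrist_force: [-0.4, 0.4, 0.3]
finger_gap: 0.0427
```

>>> servo_tool:
  deltas:
    - {"dx": 0.8, "dy": -2, "dz": 0, "rx": 0, "ry": 0, "rz": 0.14, "fingers": 0}
    - {"dx": 0, "dy": 0, "dz": 0, "rx": 0, "ry": 0, "rz": 0, "fingers": 0}
    - {"dx": 0.4, "dy": -0.9, "dz": 0, "rx": 0, "ry": 0, "rz": 0, "fingers": 0}
    - {"dx": 0.4, "dy": -0.9, "dz": 0, "rx": 0, "ry": 0, "rz": 0, "fingers": 0}
    - {"dx": 0.4, "dy": -0.9, "dz": 0, "rx": 0, "ry": 0, "rz": 0, "fingers": 0}

```text
clock: 7.55
tcp_pos: [0.5045, -0.089, 0.2209]
orientation: [-0.0, -0.047, 0.999, 0.001]
wrist_force: [-1.6, 3.9, 2.4]
finger_gap: 0.0429
```

>>> servo_tool:
  deltas:
    - {"dx": 0.4, "dy": -1, "dz": 0, "rx": 0, "ry": 0, "rz": 0, "fingers": 0}
    - {"dx": 0, "dy": 0, "dz": 0, "rx": 0, "ry": 0, "rz": 0, "fingers": 0}

```text
clock: 7.75
tcp_pos: [0.5047, -0.0898, 0.2208]
orientation: [-0.001, -0.048, 0.999, 0.001]
wrist_force: [-2.6, 2.9, 3.7]
finger_gap: 0.0431
```

>>> servo_tool:
  deltas:
    - {"dx": 0.4, "dy": -1, "dz": 0, "rx": 0, "ry": 0, "rz": 0, "fingers": 0}
    - {"dx": 0, "dy": 0, "dz": 0, "rx": 0, "ry": 0, "rz": 0, "fingers": 0}
    - {"dx": 0, "dy": 0, "dz": 0, "rx": 0, "ry": 0, "rz": 0, "fingers": 0}
    - {"dx": 0, "dy": 0, "dz": 0, "rx": 0, "ry": 0, "rz": 0, "fingers": 0}
    - {"dx": 0, "dy": 0, "dz": 0, "rx": 0, "ry": 0, "rz": 0, "fingers": 0}

```text
clock: 8.25
tcp_pos: [0.506, -0.0918, 0.221]
orientation: [0.0, -0.047, 0.999, -0.0]
wrist_force: [0.1, 1.3, -0.2]
finger_gap: 0.0428
```

Run:
```python
from h import *
p=np.load("pose.npy");o=[]
for nm,(x0,y0) in(("top",(262,180)),("side",(240,185))):
    c=read_camera(nm);im=cv2.resize(c["img"][y0:y0+60,x0:x0+50,::-1],(400,480),interpolation=cv2.INTER_CUBIC);o.append(im)
cv2.imwrite("pics/b5.png",np.hstack(o));print(env.get_state()["wrist_force"])
```

```text
[ 0.32171197 -0.16578597 -0.00865392]
```

View pics/b5.png

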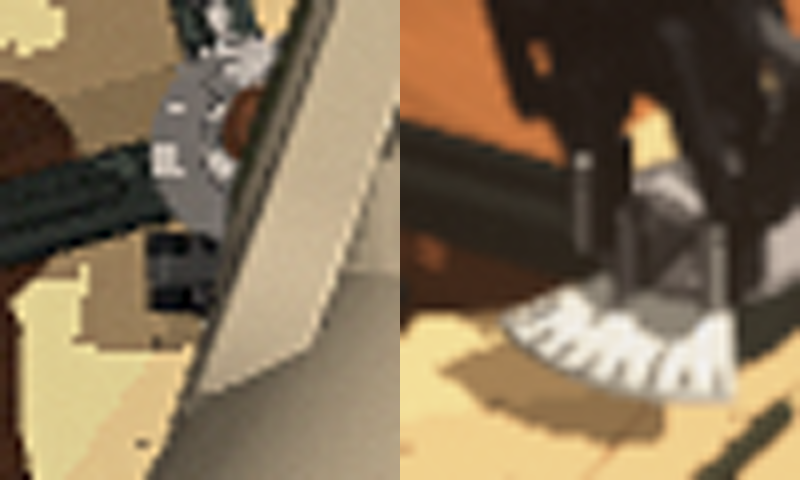

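Run:
```python
from h import *
p=np.load("pose.npy");c=read_camera("side")
for n in range(6):
    a=2.652+.14*n+p[2]
    print(n,[np.round(proj(c,[p[0]+r*np.cos(a),p[1]+r*np.sin(a),.154]),1) for r in(.05,.057)])
```

```text
0 [array([262.9, 212.7]), array([260.7, 213.6])]
1 [array([264.6, 213.9]), array([262.6, 215. ])]
2 [array([266.6, 215. ]), array([264.8, 216.2])]
3 [array([268.8, 215.9]), array([267.4, 217.3])]
4 [array([271.2, 216.6]), array([270.2, 218.1])]
5 [array([273.8, 217.1]), array([273.2, 218.7])]
```

>>> servo_tool:
  deltas:
    - {"dx": 1.2, "dy": -1.9, "dz": 0, "rx": 0, "ry": 0, "rz": 0.14, "fingers": 0}
    - {"dx": 0, "dy": 0, "dz": 0, "rx": 0, "ry": 0, "rz": 0, "fingers": 0}
    - {"dx": 0.5, "dy": -0.9, "dz": 0, "rx": 0, "ry": 0, "rz": 0, "fingers": 0}
    - {"dx": 0.5, "dy": -0.9, "dz": 0, "rx": 0, "ry": 0, "rz": 0, "fingers": 0}
    - {"dx": 0.5, "dy": -0.9, "dz": 0, "rx": 0, "ry": 0, "rz": 0, "fingers": 0}

```text
clock: 8.9
tcp_pos: [0.5079, -0.0956, 0.2209]
orientation: [-0.0, -0.117, 0.993, 0.001]
wrist_force: [-2.1, 2.9, 2.6]
finger_gap: 0.0425
```

>>> servo_tool:
  deltas:
    - {"dx": 0.5, "dy": -0.9, "dz": 0, "rx": 0, "ry": 0, "rz": 0, "fingers": 0}
    - {"dx": 0, "dy": 0, "dz": 0, "rx": 0, "ry": 0, "rz": 0, "fingers": 0}

```text
clock: 9.1
tcp_pos: [0.5082, -0.0963, 0.2208]
orientation: [-0.001, -0.117, 0.993, 0.001]
wrist_force: [-3.1, 3.1, 2.6]
finger_gap: 0.0431
```

>>> servo_tool:
  deltas:
    - {"dx": 0.5, "dy": -0.9, "dz": 0, "rx": 0, "ry": 0, "rz": 0, "fingers": 0}
    - {"dx": 0, "dy": 0, "dz": 0, "rx": 0, "ry": 0, "rz": 0, "fingers": 0}
    - {"dx": 0, "dy": 0, "dz": 0, "rx": 0, "ry": 0, "rz": 0, "fingers": 0}
    - {"dx": 0, "dy": 0, "dz": 0, "rx": 0, "ry": 0, "rz": 0, "fingers": 0}
    - {"dx": 0, "dy": 0, "dz": 0, "rx": 0, "ry": 0, "rz": 0, "fingers": 0}

```text
clock: 9.6
tcp_pos: [0.5099, -0.0982, 0.2211]
orientation: [0.0, -0.117, 0.993, -0.0]
wrist_force: [-1.0, 0.1, -0.2]
finger_gap: 0.0426
```

>>> servo_tool:
  deltas:
    - {"dx": 1.4, "dy": -1.7, "dz": 0, "rx": 0, "ry": 0, "rz": 0.14, "fingers": 0}
    - {"dx": 0, "dy": 0, "dz": 0, "rx": 0, "ry": 0, "rz": 0, "fingers": 0}
    - {"dx": 0.7, "dy": -0.8, "dz": 0, "rx": 0, "ry": 0, "rz": 0, "fingers": 0}
    - {"dx": 0.7, "dy": -0.8, "dz": 0, "rx": 0, "ry": 0, "rz": 0, "fingers": 0}
    - {"dx": 0.6, "dy": -0.8, "dz": 0, "rx": 0, "ry": 0, "rz": 0, "fingers": 0}

```text
clock: 10.1
tcp_pos: [0.5123, -0.1016, 0.2208]
orientation: [-0.0, -0.186, 0.983, 0.001]
wrist_force: [-1.4, 2.4, 2.8]
finger_gap: 0.0427
```

>>> servo_tool:
  deltas:
    - {"dx": 0.6, "dy": -0.8, "dz": 0, "rx": 0, "ry": 0, "rz": 0, "fingers": 0}
    - {"dx": 0, "dy": 0, "dz": 0, "rx": 0, "ry": 0, "rz": 0, "fingers": 0}

```text
clock: 10.3
tcp_pos: [0.5127, -0.1023, 0.2208]
orientation: [-0.001, -0.186, 0.982, 0.001]
wrist_force: [-3.3, 3.2, 2.5]
finger_gap: 0.0425
```

>>> servo_tool:
  deltas:
    - {"dx": 0.6, "dy": -0.8, "dz": 0, "rx": 0, "ry": 0, "rz": 0, "fingers": 0}
    - {"dx": 0, "dy": 0, "dz": 0, "rx": 0, "ry": 0, "rz": 0, "fingers": 0}
    - {"dx": 0, "dy": 0, "dz": 0, "rx": 0, "ry": 0, "rz": 0, "fingers": 0}
    - {"dx": 0, "dy": 0, "dz": 0, "rx": 0, "ry": 0, "rz": 0, "fingers": 0}
    - {"dx": 0, "dy": 0, "dz": 0, "rx": 0, "ry": 0, "rz": 0, "fingers": 0}

```text
clock: 10.8
tcp_pos: [0.5147, -0.104, 0.2212]
orientation: [0.001, -0.186, 0.982, -0.001]
wrist_force: [-0.5, -1.3, 0.1]
finger_gap: 0.0423
```

>>> servo_tool:
  deltas:
    - {"dx": -0.6, "dy": 0.8, "dz": 0, "rx": 0, "ry": 0, "rz": 0, "fingers": 0}
    - {"dx": 0, "dy": 0, "dz": 10, "rx": 0, "ry": 0, "rz": 0, "fingers": 0}
    - {"dx": 0, "dy": 0, "dz": 20, "rx": 0, "ry": 0, "rz": 0, "fingers": 0}
    - {"dx": 0, "dy": 0, "dz": 30, "rx": 0, "ry": 0, "rz": 0, "fingers": 0}
    - {"dx": 0, "dy": 0, "dz": 20, "rx": 0, "ry": 0, "rz": 0, "fingers": 0}
    - {"dx": 0, "dy": 0, "dz": 0, "rx": 0, "ry": 0, "rz": 0, "fingers": 1}
    - {"dx": 19, "dy": 17.5, "dz": 0, "rx": 0, "ry": 0, "rz": 0, "fingers": 1}
    - {"dx": 19, "dy": 17.5, "dz": 0, "rx": 0, "ry": 0, "rz": 0, "fingers": 1}

```text
clock: 11.6
tcp_pos: [0.5516, -0.0678, 0.3009]
orientation: [0.0, -0.186, 0.983, -0.0]
wrist_force: [-0.1, 0.4, -0.6]
finger_gap: 0.0007
```

>>> servo_tool:
  deltas:
    - {"dx": 0, "dy": 0, "dz": 0, "rx": 0, "ry": 0, "rz": 0, "fingers": 1}
    - {"dx": 0, "dy": 0, "dz": 0, "rx": 0, "ry": 0, "rz": 0, "fingers": 1}
    - {"dx": 0, "dy": 0, "dz": 0, "rx": 0, "ry": 0, "rz": 0, "fingers": 1}
    - {"dx": 0, "dy": 0, "dz": 0, "rx": 0, "ry": 0, "rz": 0, "fingers": 1}

```text
clock: 12.0
tcp_pos: [0.5508, -0.0682, 0.3008]
orientation: [-0.0, -0.186, 0.983, 0.0]
wrist_force: [-0.1, 0.6, -0.1]
finger_gap: -0.0
```

Run:
```python
from h import *
p=np.load("pose.npy");c=read_camera("side");x0,y0=230,150
im=cv2.resize(c["img"][y0:y0+75,x0:x0+80,::-1],(800,750),interpolation=cv2.INTER_CUBIC)
for P in((.5525,-.068,.196),):
    u,v=proj(c,P);cv2.circle(im,(int((u-x0)*10+5),int((v-y0)*10+5)),3,(0,0,255),-1)
S=env.get_state();t=S["tcp_pos"];print(t,S["finger_gap"],S["wrist_force"])
u,v=proj(c,t-[0,0,.073]);cv2.circle(im,(int((u-x0)*10+5),int((v-y0)*10+5)),3,(0,255,0),-1)
cv2.imwrite("pics/s6.png",im[150:])
```

```text
[ 0.55091551 -0.06817261  0.300885  ] 7.933433474852001e-05 [-0.04800403  0.21754874 -0.26186595]
```

View pics/s6.png

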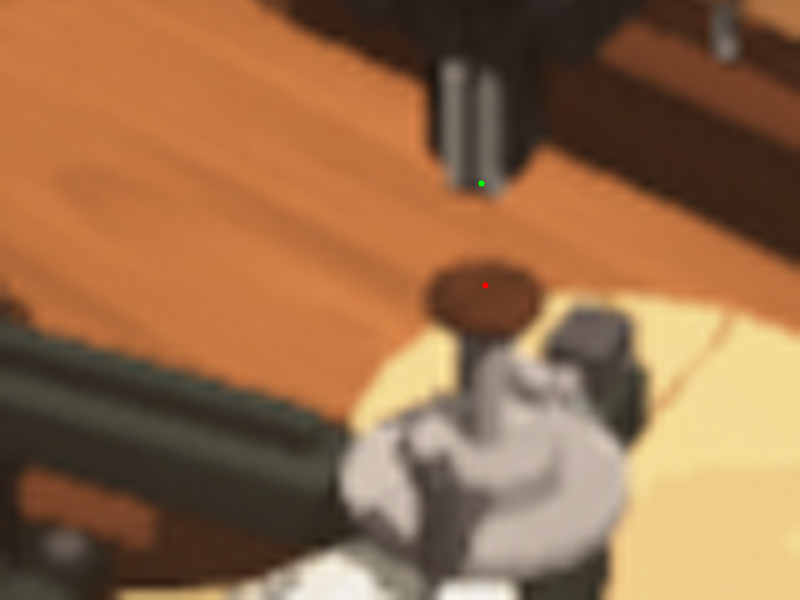

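>>> servo_tool:
  deltas:
    - {"dx": 0, "dy": 0, "dz": -10, "rx": 0, "ry": 0, "rz": 0, "fingers": 1}
    - {"dx": 0, "dy": 0, "dz": -10, "rx": 0, "ry": 0, "rz": 0, "fingers": 1}
    - {"dx": 0, "dy": 0, "dz": -5, "rx": 0, "ry": 0, "rz": 0, "fingers": 1}
    - {"dx": 0, "dy": 0, "dz": -2, "rx": 0, "ry": 0, "rz": 0, "fingers": 1}
    - {"dx": 0, "dy": 0, "dz": 0, "rx": 0, "ry": 0, "rz": 0, "fingers": 1}

```text
clock: 12.55
tcp_pos: [0.5511, -0.0677, 0.2733]
orientation: [-0.001, -0.186, 0.982, 0.0]
wrist_force: [0.1, 0.1, 0.1]
finger_gap: -0.0003
```

>>> servo_tool:
  deltas:
    - {"dx": 0, "dy": 0, "dz": -1, "rx": 0, "ry": 0, "rz": 0, "fingers": 1}
    - {"dx": 0, "dy": 0, "dz": -1, "rx": 0, "ry": 0, "rz": 0, "fingers": 1}
    - {"dx": 0, "dy": 0, "dz": -1, "rx": 0, "ry": 0, "rz": 0, "fingers": 1}
    - {"dx": 0, "dy": 0, "dz": -1, "rx": 0, "ry": 0, "rz": 0, "fingers": 1}
    - {"dx": 0, "dy": 0, "dz": 0, "rx": 0, "ry": 0, "rz": 0, "fingers": 1}

```text
clock: 13.05
tcp_pos: [0.5514, -0.0677, 0.2698]
orientation: [-0.0, -0.187, 0.982, 0.0]
wrist_force: [0.5, -0.2, 0.4]
finger_gap: -0.0
```

>>> servo_tool:
  deltas:
    - {"dx": 0, "dy": 0, "dz": -1, "rx": 0, "ry": 0, "rz": 0, "fingers": 1}
    - {"dx": 0, "dy": 0, "dz": -1, "rx": 0, "ry": 0, "rz": 0, "fingers": 1}
    - {"dx": 0, "dy": 0, "dz": 0, "rx": 0, "ry": 0, "rz": 0, "fingers": 1}

```text
clock: 13.35
tcp_pos: [0.5515, -0.0678, 0.2682]
orientation: [0.0, -0.187, 0.982, -0.0]
wrist_force: [-0.9, -0.2, 3.1]
finger_gap: -0.0
```

Contact at about 0.2685. Press on gently.

>>> servo_tool:
  deltas:
    - {"dx": 0, "dy": 0, "dz": -1, "rx": 0, "ry": 0, "rz": 0, "fingers": 1}
    - {"dx": 0, "dy": 0, "dz": -1, "rx": 0, "ry": 0, "rz": 0, "fingers": 1}
    - {"dx": 0, "dy": 0, "dz": -1, "rx": 0, "ry": 0, "rz": 0, "fingers": 1}
    - {"dx": 0, "dy": 0, "dz": -1, "rx": 0, "ry": 0, "rz": 0, "fingers": 1}
    - {"dx": 0, "dy": 0, "dz": -1, "rx": 0, "ry": 0, "rz": 0, "fingers": 1}
    - {"dx": 0, "dy": 0, "dz": 0, "rx": 0, "ry": 0, "rz": 0, "fingers": 1}

```text
clock: 13.95
tcp_pos: [0.5515, -0.0678, 0.2629]
orientation: [0.0, -0.187, 0.982, -0.0]
wrist_force: [-0.6, 0.4, 4.9]
finger_gap: 0.0001
```

>>> servo_tool:
  deltas:
    - {"dx": 0, "dy": 0, "dz": -1, "rx": 0, "ry": 0, "rz": 0, "fingers": 1}
    - {"dx": 0, "dy": 0, "dz": -1, "rx": 0, "ry": 0, "rz": 0, "fingers": 1}
    - {"dx": 0, "dy": 0, "dz": -1, "rx": 0, "ry": 0, "rz": 0, "fingers": 1}
    - {"dx": 0, "dy": 0, "dz": 0, "rx": 0, "ry": 0, "rz": 0, "fingers": 1}

```text
clock: 14.35
tcp_pos: [0.5515, -0.0678, 0.2601]
orientation: [0.0, -0.187, 0.982, -0.0]
wrist_force: [-1.0, 0.2, 6.6]
finger_gap: 0.0
```

>>> servo_tool:
  deltas:
    - {"dx": 0, "dy": 0, "dz": -0.5, "rx": 0, "ry": 0, "rz": 0, "fingers": 1}
    - {"dx": 0, "dy": 0, "dz": -0.5, "rx": 0, "ry": 0, "rz": 0, "fingers": 1}
    - {"dx": 0, "dy": 0, "dz": 0, "rx": 0, "ry": 0, "rz": 0, "fingers": 1}

```text
clock: 14.65
tcp_pos: [0.5515, -0.0678, 0.2593]
orientation: [0.0, -0.187, 0.982, -0.0]
wrist_force: [-0.7, -0.1, 6.1]
finger_gap: -0.0001
```

>>> servo_tool:
  deltas:
    - {"dx": 0, "dy": 0, "dz": -0.5, "rx": 0, "ry": 0, "rz": 0, "fingers": 1}
    - {"dx": 0, "dy": 0, "dz": 0, "rx": 0, "ry": 0, "rz": 0, "fingers": 1}

```text
clock: 14.85
tcp_pos: [0.5515, -0.0677, 0.2588]
orientation: [0.0, -0.187, 0.982, -0.0]
wrist_force: [-1.2, 0.8, 6.7]
finger_gap: -0.0
```

>>> servo_tool:
  deltas:
    - {"dx": 0, "dy": 0, "dz": -0.5, "rx": 0, "ry": 0, "rz": 0, "fingers": 1}
    - {"dx": 0, "dy": 0, "dz": 0, "rx": 0, "ry": 0, "rz": 0, "fingers": 1}

```text
clock: 15.05
tcp_pos: [0.5515, -0.0678, 0.2583]
orientation: [0.0, -0.187, 0.982, -0.0]
wrist_force: [-0.3, -0.7, 7.4]
finger_gap: -0.0001
```

>>> servo_tool:
  deltas:
    - {"dx": 0, "dy": 0, "dz": -0.3, "rx": 0, "ry": 0, "rz": 0, "fingers": 1}
    - {"dx": 0, "dy": 0, "dz": 0, "rx": 0, "ry": 0, "rz": 0, "fingers": 1}

```text
clock: 15.25
tcp_pos: [0.5515, -0.0678, 0.2581]
orientation: [0.0, -0.186, 0.982, -0.0]
wrist_force: [-0.6, -0.1, 6.3]
finger_gap: 0.0001
```

>>> servo_tool:
  deltas:
    - {"dx": 0, "dy": 0, "dz": -0.3, "rx": 0, "ry": 0, "rz": 0, "fingers": 1}
    - {"dx": 0, "dy": 0, "dz": 0, "rx": 0, "ry": 0, "rz": 0, "fingers": 1}

```text
clock: 15.45
tcp_pos: [0.5515, -0.0678, 0.2578]
orientation: [0.0, -0.187, 0.982, -0.0]
wrist_force: [-1.1, 0.7, 6.8]
finger_gap: -0.0001
```

>>> servo_tool:
  deltas:
    - {"dx": 0, "dy": 0, "dz": -0.3, "rx": 0, "ry": 0, "rz": 0, "fingers": 1}
    - {"dx": 0, "dy": 0, "dz": 0, "rx": 0, "ry": 0, "rz": 0, "fingers": 1}

```text
clock: 15.65
tcp_pos: [0.5515, -0.0678, 0.2575]
orientation: [0.0, -0.187, 0.982, -0.0]
wrist_force: [-2.4, 0.6, 6.0]
finger_gap: -0.0001
```

>>> servo_tool:
  deltas:
    - {"dx": 0, "dy": 0, "dz": -0.3, "rx": 0, "ry": 0, "rz": 0, "fingers": 1}
    - {"dx": 0, "dy": 0, "dz": 0, "rx": 0, "ry": 0, "rz": 0, "fingers": 1}
    - {"dx": 0, "dy": 0, "dz": 0, "rx": 0, "ry": 0, "rz": 0, "fingers": 1}

```text
clock: 15.95
tcp_pos: [0.5515, -0.0677, 0.2572]
orientation: [0.0, -0.187, 0.982, -0.0]
wrist_force: [-1.5, 0.1, 6.8]
finger_gap: 0.0001
```

>>> servo_tool:
  deltas:
    - {"dx": 0, "dy": 0, "dz": -0.3, "rx": 0, "ry": 0, "rz": 0, "fingers": 1}
    - {"dx": 0, "dy": 0, "dz": 0, "rx": 0, "ry": 0, "rz": 0, "fingers": 1}
    - {"dx": 0, "dy": 0, "dz": 0, "rx": 0, "ry": 0, "rz": 0, "fingers": 1}

```text
clock: 16.25
tcp_pos: [0.5515, -0.0678, 0.257]
orientation: [0.0, -0.187, 0.982, -0.0]
wrist_force: [-1.4, 0.2, 7.2]
finger_gap: 0.0002
```

>>> servo_tool:
  deltas:
    - {"dx": 0, "dy": 0, "dz": -0.3, "rx": 0, "ry": 0, "rz": 0, "fingers": 1}
    - {"dx": 0, "dy": 0, "dz": 0, "rx": 0, "ry": 0, "rz": 0, "fingers": 1}
    - {"dx": 0, "dy": 0, "dz": 0, "rx": 0, "ry": 0, "rz": 0, "fingers": 1}

```text
clock: 16.55
tcp_pos: [0.5515, -0.0678, 0.2569]
orientation: [0.0, -0.187, 0.982, -0.0]
wrist_force: [-2.6, 0.4, 8.4]
finger_gap: -0.0002
```

>>> servo_tool:
  deltas:
    - {"dx": 0, "dy": 0, "dz": -0.3, "rx": 0, "ry": 0, "rz": 0, "fingers": 1}
    - {"dx": 0, "dy": 0, "dz": 0, "rx": 0, "ry": 0, "rz": 0, "fingers": 1}
    - {"dx": 0, "dy": 0, "dz": 0, "rx": 0, "ry": 0, "rz": 0, "fingers": 1}

```text
clock: 16.85
tcp_pos: [0.5515, -0.0677, 0.2567]
orientation: [0.0, -0.187, 0.982, -0.0]
wrist_force: [-2.0, -0.1, 9.3]
finger_gap: 0.0001
```

>>> servo_tool:
  deltas:
    - {"dx": 0, "dy": 0, "dz": -0.3, "rx": 0, "ry": 0, "rz": 0, "fingers": 1}
    - {"dx": 0, "dy": 0, "dz": 0, "rx": 0, "ry": 0, "rz": 0, "fingers": 1}
    - {"dx": 0, "dy": 0, "dz": 0, "rx": 0, "ry": 0, "rz": 0, "fingers": 1}
    - {"dx": 0, "dy": 0, "dz": 0, "rx": 0, "ry": 0, "rz": 0, "fingers": 1}
    - {"dx": 0, "dy": 0, "dz": 0, "rx": 0, "ry": 0, "rz": 0, "fingers": 1}

```text
clock: 17.35
tcp_pos: [0.5515, -0.0677, 0.2566]
orientation: [0.001, -0.187, 0.982, -0.0]
wrist_force: [-2.6, 1.7, 9.5]
finger_gap: 0.0003
```

>>> servo_tool:
  deltas:
    - {"dx": 0, "dy": 0, "dz": -0.2, "rx": 0, "ry": 0, "rz": 0, "fingers": 1}
    - {"dx": 0, "dy": 0, "dz": 0, "rx": 0, "ry": 0, "rz": 0, "fingers": 1}
    - {"dx": 0, "dy": 0, "dz": 0, "rx": 0, "ry": 0, "rz": 0, "fingers": 1}
    - {"dx": 0, "dy": 0, "dz": 0, "rx": 0, "ry": 0, "rz": 0, "fingers": 1}
    - {"dx": 0, "dy": 0, "dz": 0, "rx": 0, "ry": 0, "rz": 0, "fingers": 1}

```text
clock: 17.85
tcp_pos: [0.5515, -0.0677, 0.2565]
orientation: [0.001, -0.187, 0.982, -0.0]
wrist_force: [-2.4, 0.4, 11.1]
finger_gap: 0.0001
```

>>> servo_tool:
  deltas:
    - {"dx": 0, "dy": 0, "dz": 3, "rx": 0, "ry": 0, "rz": 0, "fingers": 1}
    - {"dx": 0, "dy": 0, "dz": 4, "rx": 0, "ry": 0, "rz": 0, "fingers": 1}
    - {"dx": 0, "dy": 0, "dz": 5, "rx": 0, "ry": 0, "rz": 0, "fingers": 1}
    - {"dx": 0, "dy": 0, "dz": 10, "rx": 0, "ry": 0, "rz": 0, "fingers": 1}
    - {"dx": 0, "dy": 0, "dz": 30, "rx": 0, "ry": 0, "rz": 0, "fingers": 1}
    - {"dx": -20, "dy": 35, "dz": 10, "rx": 0, "ry": 0, "rz": 0, "fingers": 1}
    - {"dx": -20, "dy": 40, "dz": 0, "rx": 0, "ry": 0, "rz": 0, "fingers": 1}
    - {"dx": -20, "dy": 40, "dz": 0, "rx": 0, "ry": 0, "rz": 0, "fingers": 1}

```text
clock: 18.65
tcp_pos: [0.4909, 0.048, 0.3176]
orientation: [0.0, -0.186, 0.983, 0.0]
wrist_force: [0.5, 0.4, 0.3]
finger_gap: -0.0001
```

>>> servo_tool:
  deltas:
    - {"dx": -20, "dy": 40, "dz": 0, "rx": 0, "ry": 0, "rz": 0, "fingers": 1}
    - {"dx": -20, "dy": 40, "dz": 0, "rx": 0, "ry": 0, "rz": 0, "fingers": 1}
    - {"dx": -10, "dy": 40, "dz": 0, "rx": 0, "ry": 0, "rz": 0, "fingers": 1}
    - {"dx": 0, "dy": 0, "dz": 0, "rx": 0, "ry": 0, "rz": 0, "fingers": 1}
    - {"dx": 0, "dy": 0, "dz": 0, "rx": 0, "ry": 0, "rz": 0, "fingers": 1}

```text
clock: 19.15
tcp_pos: [0.441, 0.168, 0.3173]
orientation: [-0.0, -0.188, 0.982, -0.0]
wrist_force: [0.4, -0.6, 0.5]
finger_gap: 0.0
```

Run:
```python
from h import *
o=[]
for nm,(x0,y0) in(("top",(245,150)),("side",(225,175))):
    c=read_camera(nm);o.append(cv2.resize(c["img"][y0:y0+120,x0:x0+80,::-1],(400,600),interpolation=cv2.INTER_CUBIC))
cv2.imwrite("pics/b7.png",np.hstack(o))
for nm in("top","side"):
    for r in cut_out("top_plate",nm)[:1]:
        ys,xs=np.nonzero(r["region"]);print(nm,np.round(r["extent"],1),xs.mean(),ys.mean())
```

```text
top [254.3 143.1 334.5 258.8] 291.0224454895254 204.30782385634888
side [220.5 197.5 319.7 278.6] 270.47536314440333 241.35659356308744
```

View pics/b7.png

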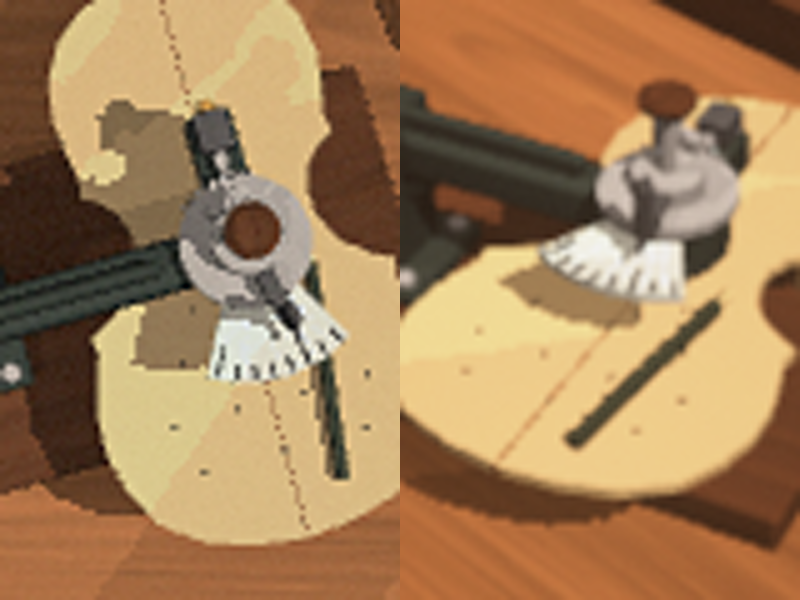

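```bash
python3 -c "
from workcell import env,job
print(job.hand_in(),env.get_state()['clock'])"
```

```text
the job is handed in; nothing more can be done
the job is handed in; nothing more can be done
```

The job is done and handed in at about 19 s of the 58 s allowed; handing in gives no verdict.

- **Lever:** I pushed it with one finger pad from notch 0 to notch 5, one click at a time, turning the tool with it. It rested about 0.3 s or more in each of notches 3, 4 and 5. The highest force I read was about 5 N. Force was only read at the end of each call, so a short peak in between would not show.
- **Cap:** I then pressed it down with the fingers shut. It first touched at a tool height of about 268.5 mm and stopped at about 256.5 mm. There the force rose from about 7 N to 11 N while the tool hardly moved. I held it for about 1 s and let it rise.
- **Stop depth:** This 12 mm of tool travel is about 1 mm more than the 11 mm stop. I put that down to an uncertain first-touch height and some give in the arm. The plunger's depth cannot be read directly.
- **Last pictures:** The pointer is on the second long mark, the cap is up, and the pencil shows no shift. The plate's centre is within half a pixel of its start in both cameras, about 1 mm. The arm is clear of everything. I did not re-check the tools and jar on the bench, but the arm passed well above them.

One check disagreed: my first punch fit placed the column about 20 mm off. I dropped that point and used the marks, cap and base edges instead. Where the finger touched the lever agreed with the new fit to about 2 mm.

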